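# Spring open the wide touch-latch case

## Robot

A 6-joint arm with a two-finger parallel gripper is mounted at the origin on the work surface. World frame = base frame: x ahead of the robot, y to its left, z up, the work surface at z = 0. Lengths are in mm, angles in rad, forces in N, time in s.
With the tool pointing down it reaches from about 400 to 925 mm from the base axis. Payload 12.5 kg.
Tool frame: the origin (TCP) lies between the finger pads; the fingertips stand 11 mm ahead of it and the grasp point (between the pads) lies 8 mm behind it; y points along the fingers, x is the direction in which the jaws open and shut, and the axes are right-handed (so a half turn about y gives the same grasp; the last joint's range is limited). The gripper opens to 95 mm and grips with 3 to 60 N. Pads are 20 mm wide; open, the fingers measure 119 mm over their backs; the gripper's body (75 mm by 180 mm) begins 59 mm behind the grasp point.
Start: joints at [1.087, 0.491, 1.559, -0, 1.092, -0.106], TCP at [230.532, 580.948, 225.661] pointing down, gripper open.
Joint ranges: [-3.1, 3.1], [-0.84, 2.19], [0.05, 2.79], [-1.13, 4.28], [0.06, 2.93], [-2.69, 2.69]. Speed limits (rad/s): [2.22, 2.22, 2.79, 3.14, 3.14, 3.14].

## Interface

Orientations are given as [roll, pitch, yaw] about the fixed x, y, z axes, in that order (R = Rz(yaw) Ry(pitch) Rx(roll)).
In Python, from cell import env gives the robot as it stands.
- The arm moves only by the tool jog_arm, never from a script. Its argument "series" is a list of rows, each an object of numbers: "dx", "dy", "dz": the shift along the world's x, y, z in m; "rx", "ry", "rz": the turn, a rotation vector about the world's x, y, z in degrees; "gripper": the opening, from 0 (shut) to 1 (fully open). A call has 1 to 12 rows; each row shifts and turns the commanded pose from where the row before left it; what a row does not reach is not made up. A row lasts 1/10 s, in which the tool goes at most 50 mm and 8.59 degrees, less where a joint would pass 70% of its speed; a pose out of reach is approached as far as the arm can. A call is refused whole if a number of a shift passes 0.05 or a number of a turn 8.59, either way. A call with a gripper value outside its range is refused whole. The fingers move at their own pace and stop on an object; the grip force is fixed at half the most. Time passes only in rows, so rows that do not move let the fingers close. It gives the time, the measured TCP pose, the force and the opening at its end, in the units of the state.
- env.state(): the state, without advancing time (a new reading comes with each control period).
- env.read_camera(name): name is "scene" or "top" or "wrist"; returns the picture (400x640x3 uint8, red, green, blue); there is no depth.
- env.camera_info(name): a dict with "camera_matrix" (3x3 intrinsics, pixels), "R" (3x3) and "t" (3): a world point X has camera coordinates R X + t; the wrist camera has in their place "mount" (4x4, takes a point from camera to tool coordinates, whose origin is the TCP and whose axes are the tool frame's). Camera axes: x right, y down, z forward; pixel columns grow to the right and rows downward; lengths in mm; the calibration is good to about 2 mm. A picture is of the moment at which its call begins: read the wrist's pose just before it. camera_info takes no time and is no camera call.
- env.job_done(): hands the job in, once; it reports no verdict.
The state is a dict: "t": time; "joints": joint angles; "qvel": joint speeds; "tau": joint torques, N m; "eef_pos": TCP position; "tcp_rot": TCP orientation; "ft_force": force on the tool from outside, world axes, zero at the start; "moment": the same for the moment, N m; "opening": opening from 0.0 (shut) to 1.0 (fully open).
Only numpy, scipy, OpenCV 4.12 (cv2) and the standard library are available. Lean on these libraries where they do the work, as an engineer would, in place of code of your own. Each camera call takes 0.05 s, during which the arm holds its last target.

## Task

Open the wider of the two grey steel bench cases with the fingertips: press its lid down at the black disc by its free edge until the touch catch lets go, take the fingers away so that it springs ajar, then push the lid from beneath, up and over past upright, until it leans fully open by itself. Do not take the lid between the fingers, leave the narrower case shut, and leave the tins and other things where they stand.

Things in the scene. Friction and masses are not known exactly. Their poses are not given: they have to be found in the camera images.
- wide_case: The WIDER of two grey sheet-steel bench cases, fixed on the table on a wooden riser of varying height (0 to 30 mm): 200 mm wide (its y), 180 mm deep (its x), 100 mm tall without the riser, open-topped, 6 mm walls, closed by a hinged lid without handle. Origin: centre of its underside; +x points from its free-edge side (towards the robot) to its hinge side. Its inside is clear in the middle, 50 mm above its underside and up; a plunger stands near the +y end.
- wide_press (a point): Centre of the round black disc (26 mm, flat) on top of the wider case's plain metal lid: the place to press. It is 140 mm from the hinge line, 24 mm from the free edge, mid-width; moves with the lid. Axes: x from free edge to hinge, y along the hinge, z out of the lid's top. A push of 3 to 5 N straight down sinks it about 4 mm and trips the touch catch (it stops at 7 mm); the catch does not engage again.
- wide_hinge (a point): Middle of the wider case's hinge line, level with the underside of the lid and 98 mm above the case's underside. The lid is a plate 164 mm deep (from the hinge line to the free edge), 184 mm wide and 6 mm thick; shut, it lies in the case's mouth. Axes are the lid's, as for wide_press.
- wide_edge (a point): Middle of the free edge of the wider case's lid, on its underside, 164 mm from the hinge line. It moves with the lid; with the lid ajar it is about 50 mm above the case's rim and fingers fit below it.
- wide_lid (a joint): Opening angle of the wider case's lid, rad: 0 shut, to -0.05 while pressed in; once the catch is tripped and the finger withdrawn, a spring plunger lifts it ajar to about 0.32; 1.57 upright; 1.85 open against its stop. The lid weighs about 0.25 kg: let go before upright it falls back to ajar, past upright it falls to its stop and stays.
- narrow_press (a point): The same black disc on the lid of the NARROWER case (120 mm wide, otherwise the same build, on its own riser). This case must stay shut. Axes as for wide_press.
- narrow_lid (a joint): Opening angle of the narrower case's lid, 0 shut, negative while pressed in. It has the same touch catch.
- tin_mid: An open food tin, 60 mm across and 50 mm tall, with folded card inside, loose on the table in the row with the cases. Origin: centre of its underside. Not part of the job.
- tin_left: An open food tin, 60 mm across and 50 mm tall, with folded card inside, loose on the table, left, near the robot. Origin: centre of its underside. Not part of the job.
- tin_right: An open food tin, 60 mm across and 50 mm tall, with folded card inside, loose on the table, right, near the robot. Origin: centre of its underside. Not part of the job.
- tin_back: An open food tin, 60 mm across and 50 mm tall, with folded card inside, loose on the table, beyond the cases. Origin: centre of its underside. Not part of the job.
- kettle: An aluminium kettle, about 145 mm across and 190 mm tall with its bail, to the left. Origin: centre of its underside. Not part of the job.
- jar: A closed jar, 70 mm across, 90 mm tall, beyond the cases. Origin: centre of its underside. Not part of the job.
- stirrer: A spatula lying flat beyond the cases, at the right. Not part of the job.

How it is judged (in metres and radians):
On the way, in this order (a step that is already met when the one before it is completed fails the run):
1. the wider case's lid is pressed in (value of joint wide_lid below -0.015 rad).
2. the lid has sprung ajar by itself, fingers off it (value of joint wide_lid between 0.2 and 0.45 rad and contact force between the fingers and wide_case below 0.3 N), for 0.2 s.
3. the lid is pushed past upright (value of joint wide_lid above 1.6 rad).
At the end, for the whole second after the job is handed in: The wider case's lid leans back open by itself (joint above 1.7 rad) at rest; the narrower case is shut (within -0.02 and 0.05 rad), and every tin, the kettle, jar and stirrer are within 40 mm of where they stood (value of joint wide_lid above 1.7 rad and not (velocity of joint wide_lid above 0.1 rad/s) and not (velocity of joint wide_lid below -0.1 rad/s) and value of joint narrow_lid between -0.02 and 0.05 rad and distance of each of tin_mid, tin_left, tin_right, tin_back, kettle, jar, stirrer from where it was at the start of the episode below 0.04 m); the robot touches nothing.
It fails at once if the narrower case's lid is pressed in or opened (not (value of joint narrow_lid between -0.02 and 0.05 rad)).
It fails at once if the wider case's lid is pinched between the fingers (the grasp point lies within the plate) (x of the grasp point in the frame of wide_hinge between -0.165 and 0 m and y of the grasp point in the frame of wide_hinge between -0.095 and 0.095 m and z of the grasp point in the frame of wide_hinge between 0 and 0.006 m).
It fails at once if a tin, the kettle, the jar or the stirrer is moved more than 40 mm or lifted (distance of any of tin_mid, tin_left, tin_right, tin_back, kettle, jar, stirrer from where it was at the start of the episode above 0.04 m).
It also fails if it takes over 48 s, if anything falls off the work surface, if the arm or the gripper's body presses on something with over 40 N, if the wrist force passes 120 N, or if a joint passes its speed limit or range.

## Working session

There is one attempt and no reset: what is moved stays moved. The work goes in short steps, Python scripts to look and compute and a tool call to move; the robot and the scene stay as the last step left them, time stands still between calls to the robot, and variables do not carry over. Pictures are saved under pics/ and viewed, and the job is handed in when it is done.

Besides the shell and the picture viewer there is one more tool, called by a JSON object that holds its "api" and its "payload". jog_arm: Moves the arm, as the interface text tells. Its arguments: {"type":"object","properties":{"series":{"type":"array"}},"required":["series"]}

```bash
mkdir -p pics; ls; python3 - <<'E'
from cell import env
import cv2
print(env.state())
for n in ["scene","top","wrist"]:
    cv2.imwrite(f"pics/{n}0.png",env.read_camera(n)[:,:,::-1]); print(n,env.camera_info(n))
E
```

```text
pics
{'t': 0.0, 'joints': array([ 1.08738458e+00,  4.91585048e-01,  1.55943008e+00,  1.27355517e-05,
        1.09171077e+00, -1.05547051e-01]), 'qvel': array([ 0.0010717 ,  0.00069241,  0.00039898,  0.00041775,  0.00017722,
       -0.00027974]), 'tau': array([ 2.62037873e-03, -6.12671041e+01, -2.58194822e+01,  6.93526282e-02,
        4.81794903e-02, -6.72573378e-05]), 'eef_pos': array([230.4259834 , 580.73117237, 225.05258032]), 'tcp_rot': array([-1.57066571e+00,  1.12574665e-03,  1.19292583e+00]), 'ft_force': array([0.32255162, 0.7037892 , 0.00992905]), 'moment': array([-0.01114531, -0.02401673,  0.02325939]), 'opening': 1.0038776998840477}
scene {'camera_matrix': array([[373.55331917,   0.        , 319.06056499],
       [  0.        , 373.55331917, 196.06757344],
       [  0.        ,   0.        ,   1.        ]]), 'R': array([[-0.44378618,  0.89606025, -0.01139536],
       [ 0.68048648,  0.32869177, -0.65490447],
       [-0.58308831, -0.29839194, -0.75562575]]), 't': array([ 153.6980343 , -343.79469772, 1576.63840465])}
top {'camera_matrix': array([[475.28436781,   0.        , 326
[... 191 characters left out ...]
.86706760e-01,  1.42451381e-02, -1.61885285e-01],
       [ 1.61911570e-01,  7.04056820e-04, -9.86805020e-01]]), 't': array([ 100.55499648,  542.45945994, 1442.68094465])}
wrist {'camera_matrix': array([[335.16692921,   0.        , 318.07962556],
       [  0.        , 335.16692921, 194.32401146],
       [  0.        ,   0.        ,   1.        ]]), 'mount': array([[ 9.99999926e-01, -1.67573247e-04, -3.45741996e-04,
        -4.68853448e-01],
       [ 2.91268103e-04, -2.56208017e-01,  9.66621626e-01,
        -1.59131084e+02],
       [-2.50561796e-04, -9.66621655e-01, -2.56207949e-01,
         7.25564910e+01],
       [ 0.00000000e+00,  0.00000000e+00,  0.00000000e+00,
         1.00000000e+00]])}
```

View pics/top0.png

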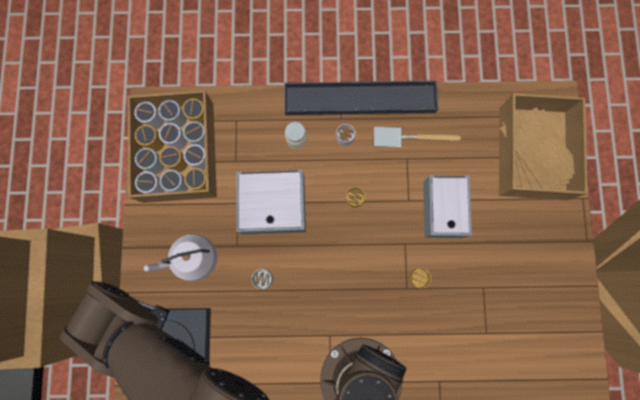

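View pics/scene0.png

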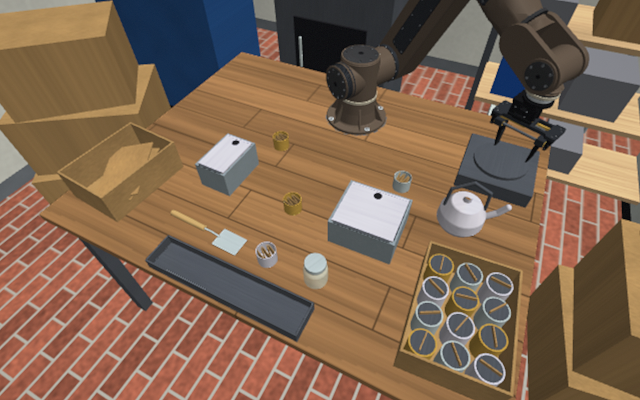

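View pics/wrist0.png

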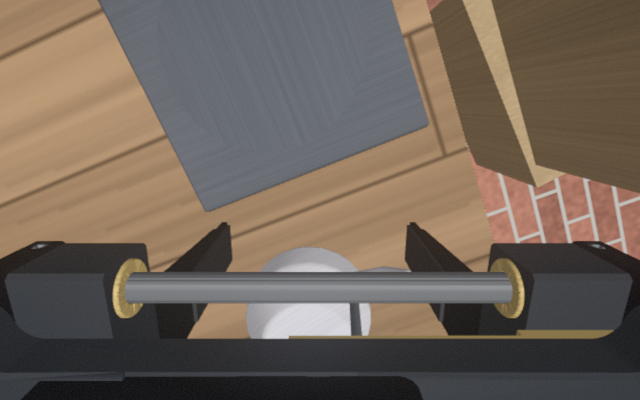

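The wide case is the left one. Its disc is at about (270,219) in top and (378,196) in scene. I'll triangulate it and fit the case outline.

```bash
cat > h.py <<'E'
import numpy as np,cv2
from cell import env
I={n:env.camera_info(n) for n in("scene","top")}
def ray(n,u,v):
    c=I[n];d=c["R"].T@np.linalg.inv(c["camera_matrix"])@[u,v,1.];return -c["R"].T@c["t"],d/np.linalg.norm(d)
def plane(n,u,v,z):
    o,d=ray(n,u,v);return o+d*(z-o[2])/d[2]
def tri(a,b):
    (o,d),(p,e)=ray("top",*a),ray("scene",*b)
    s=np.linalg.lstsq(np.c_[d,-e],p-o,rcond=None)[0];A=o+s[0]*d;B=p+s[1]*e
    return (A+B)/2,np.linalg.norm(A-B)
E
python3 - <<'E'
from h import *
def disc(n,im,box):
    x0,y0,x1,y1=box;g=cv2.cvtColor(im,cv2.COLOR_BGR2GRAY).astype(float)[y0:y1,x0:x1]
    w=np.clip(130-g,0,None);w[w<30]=0;ys,xs=np.mgrid[y0:y1,x0:x1];return (w*xs).sum()/w.sum(),(w*ys).sum()/w.sum()
t=cv2.imread("pics/top0.png");s=cv2.imread("pics/scene0.png")
a=disc("top",t,(260,211,280,226));b=disc("scene",s,(369,190,388,202));print(a,b,tri(a,b))
a2=disc("top",t,(443,217,460,231));b2=disc("scene",s,(229,138,242,147));print(a2,b2,tri(a2,b2))
cv2.imwrite("pics/c1.png",np.vstack([cv2.resize(t[160:240,225:315],None,fx=6,fy=6,interpolation=2)]))
cv2.imwrite("pics/c2.png",np.vstack([cv2.resize(s[175:265,320:420],None,fx=6,fy=6,interpolation=2)]))
for n,p in dict(tm=(356,197),tl=(262,278),tr=(421,278),tb=(345,133)).items(): print(n,plane("top",*p,50))
print("kettle",plane("top",192,255,100),"jar",plane("top",295,130,90))
E
```

```text
(np.float64(269.7006389776358), np.float64(219.04249201277955)) (np.float64(377.3860903477413), np.float64(195.55606109847253)) (array([479.22028211, 264.15128963, 108.00630461]), np.float64(1.9815620952394277))
(np.float64(450.9007421150278), np.float64(223.77798392084105)) (np.float64(235.12233445566778), np.float64(142.1240179573513)) (array([ 457.56484319, -274.71398483,  102.72071078]), np.float64(2.7385261487137282))
tm [552.213201     1.36747303  50.        ]
tl [306.86043573 292.68951388  50.        ]
tr [ 300.13137789 -189.79578683   50.        ]
tb [759.83140589  31.49897707  50.        ]
kettle [376.75041686 493.40665085 100.        ] jar [759.31457816 188.29366659  90.        ]
```

View pics/c1.png

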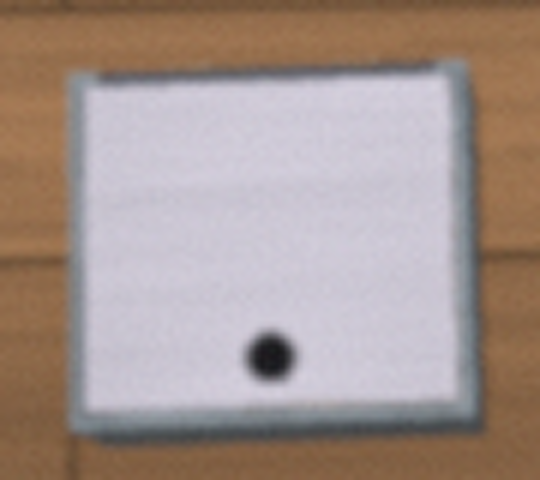

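View pics/c2.png

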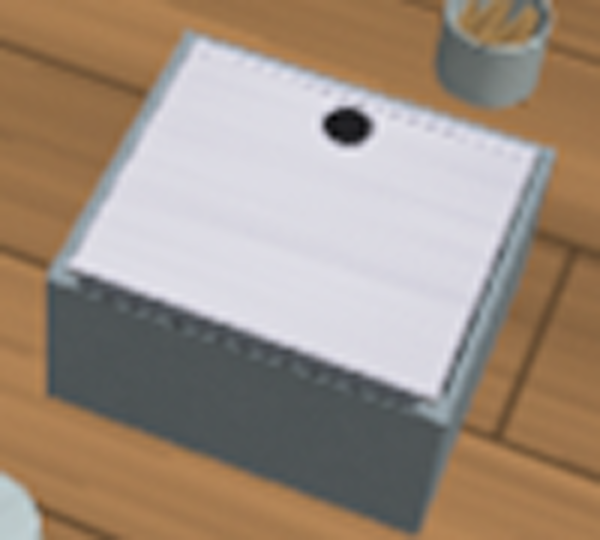

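```bash
python3 - <<'E'
from h import *
P={k:plane("top",225+(u+.5)/6-.5,160+(v+.5)/6-.5,108) for k,(u,v) in dict(TL=(85,83),TR=(446,73),BR=(458,402),BL=(85,412)).items()}
for k,v in P.items():print(k,v.round(1))
d=lambda a,b:(P[b]-P[a])[:2]
for a,b in(("BL","TL"),("BR","TR"),("TR","TL"),("BR","BL")):
    e=d(a,b);print(a,b,np.linalg.norm(e).round(1),np.degrees(np.arctan2(e[1],e[0])).round(2))
s=env.state();print(s['t'])
E
```

```text
TL [619.8 357.6 108. ]
TR [622.3 175.6 108. ]
BR [455.7 170.5 108. ]
BL [453.3 354.9 108. ]
BL TL 166.4 0.92
BR TR 166.7 1.78
TR TL 181.9 90.79
BR BL 184.4 90.72
0.15
```

Disc at (479,264,108) and yaw about 1°, with the lid outline matching 164x184, so the riser is about 4 mm. I'll rise, shut the fingers and move over the disc with the jaws along y.

{"api": "jog_arm", "payload": {"series": [{"dz": 0.03, "gripper": 0}, {"dz": 0.03, "gripper": 0}, {"dx": 0.025, "dy": -0.032, "rz": 2.2, "gripper": 0}, {"dx": 0.025, "dy": -0.032, "rz": 2.2, "gripper": 0}, {"dx": 0.025, "dy": -0.032, "rz": 2.2, "gripper": 0}, {"dx": 0.025, "dy": -0.032, "rz": 2.2, "gripper": 0}, {"dx": 0.025, "dy": -0.032, "rz": 2.2, "gripper": 0}, {"dx": 0.025, "dy": -0.032, "rz": 2.2, "gripper": 0}, {"dx": 0.025, "dy": -0.032, "rz": 2.2, "gripper": 0}, {"dx": 0.025, "dy": -0.032, "rz": 2.2, "gripper": 0}, {"dx": 0.025, "dy": -0.031, "rz": 2.2, "gripper": 0}, {"dx": 0.024, "dy": -0.03, "rz": 2.2, "gripper": 0}]}}

```text
$.series[0]: bad value
```

{"api": "jog_arm", "payload": {"series": [{"dz": -0.04, "gripper": 0}, {"dz": -0.04, "gripper": 0}, {"dz": -0.04, "gripper": 0}, {"gripper": 0}, {"gripper": 0}]}}

```text
$.series[0]: bad value
```

```bash
python3 - <<'E'
from h import *
s=env.state();print({k:np.round(v,3) for k,v in s.items()})
cv2.imwrite("pics/w1.png",env.read_camera("wrist")[:,:,::-1])
E
```

```text
{'t': np.float64(0.15), 'joints': array([ 1.087,  0.491,  1.559, -0.   ,  1.092, -0.106]), 'qvel': array([ 0.   , -0.002, -0.002, -0.001,  0.001,  0.   ]), 'tau': array([ 1.0000e-03, -6.1290e+01, -2.5827e+01,  6.9000e-02,  4.7000e-02,
       -0.0000e+00]), 'eef_pos': array([230.448, 580.792, 225.218]), 'tcp_rot': array([-1.571e+00,  1.000e-03,  1.193e+00]), 'ft_force': array([ 0.516, -0.372, -1.046]), 'moment': array([ 0.039, -0.036,  0.017]), 'opening': np.float64(1.0)}
```

View pics/w1.png

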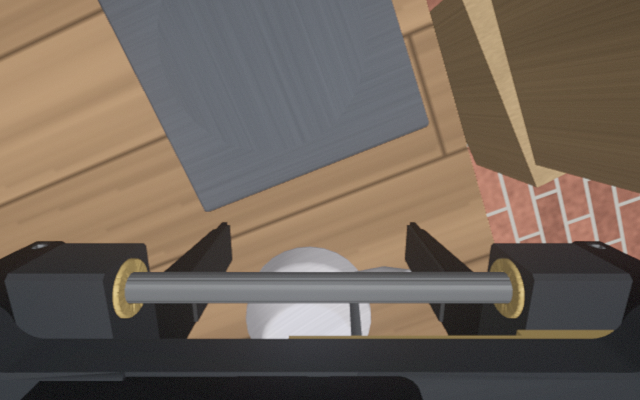

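The call was refused, so rows probably need every key. I'll send full rows.

{"api": "jog_arm", "payload": {"series": [{"dx": 0, "dy": 0, "dz": 0.03, "rx": 0, "ry": 0, "rz": 0, "gripper": 0}, {"dx": 0, "dy": 0, "dz": 0.03, "rx": 0, "ry": 0, "rz": 0, "gripper": 0}, {"dx": 0.025, "dy": -0.032, "dz": 0, "rx": 0, "ry": 0, "rz": 2.2, "gripper": 0}, {"dx": 0.025, "dy": -0.032, "dz": 0, "rx": 0, "ry": 0, "rz": 2.2, "gripper": 0}, {"dx": 0.025, "dy": -0.032, "dz": 0, "rx": 0, "ry": 0, "rz": 2.2, "gripper": 0}, {"dx": 0.025, "dy": -0.032, "dz": 0, "rx": 0, "ry": 0, "rz": 2.2, "gripper": 0}, {"dx": 0.025, "dy": -0.032, "dz": 0, "rx": 0, "ry": 0, "rz": 2.2, "gripper": 0}, {"dx": 0.025, "dy": -0.032, "dz": 0, "rx": 0, "ry": 0, "rz": 2.2, "gripper": 0}, {"dx": 0.025, "dy": -0.032, "dz": 0, "rx": 0, "ry": 0, "rz": 2.2, "gripper": 0}, {"dx": 0.025, "dy": -0.032, "dz": 0, "rx": 0, "ry": 0, "rz": 2.2, "gripper": 0}, {"dx": 0.025, "dy": -0.031, "dz": 0, "rx": 0, "ry": 0, "rz": 2.2, "gripper": 0}, {"dx": 0.024, "dy": -0.03, "dz": 0, "rx": 0, "ry": 0, "rz": 2.2, "gripper": 0}]}}

```text
t: 1.4
eef_pos: [480.4, 262.4, 285.7]
tcp_rot: [-1.571, -0.0, 1.578]
ft_force: [0.0, 0.4, 0.4]
opening: 0.049
```

{"api": "jog_arm", "payload": {"series": [{"dx": 0, "dy": 0, "dz": -0.04, "rx": 0, "ry": 0, "rz": 0, "gripper": 0}, {"dx": 0, "dy": 0, "dz": -0.04, "rx": 0, "ry": 0, "rz": 0, "gripper": 0}, {"dx": 0, "dy": 0, "dz": -0.04, "rx": 0, "ry": 0, "rz": 0, "gripper": 0}, {"dx": 0, "dy": 0, "dz": 0, "rx": 0, "ry": 0, "rz": 0, "gripper": 0}, {"dx": 0, "dy": 0, "dz": 0, "rx": 0, "ry": 0, "rz": 0, "gripper": 0}]}}

```text
t: 1.9
eef_pos: [479.8, 264.1, 166.3]
tcp_rot: [-1.57, 0.0, 1.577]
ft_force: [0.1, 0.4, 1.1]
opening: 0.006
```

```bash
python3 - <<'E'
from h import *
s=env.state();print({k:np.round(v,3) for k,v in s.items()})
cv2.imwrite("pics/w2.png",env.read_camera("wrist")[:,:,::-1])
E
```

```text
{'t': np.float64(1.9), 'joints': array([ 0.383,  0.453,  1.816,  0.   ,  0.873, -1.195]), 'qvel': array([ 0.004, -0.034, -0.026,  0.   ,  0.004,  0.002]), 'tau': array([-1.8900e-01, -5.1112e+01, -1.9597e+01, -6.0000e-03, -6.6000e-02,
       -0.0000e+00]), 'eef_pos': array([479.783, 264.101, 166.28 ]), 'tcp_rot': array([-1.57 ,  0.   ,  1.577]), 'ft_force': array([0.114, 0.402, 1.143]), 'moment': array([0.059, 0.045, 0.046]), 'opening': np.float64(0.006)}
```

View pics/w2.png

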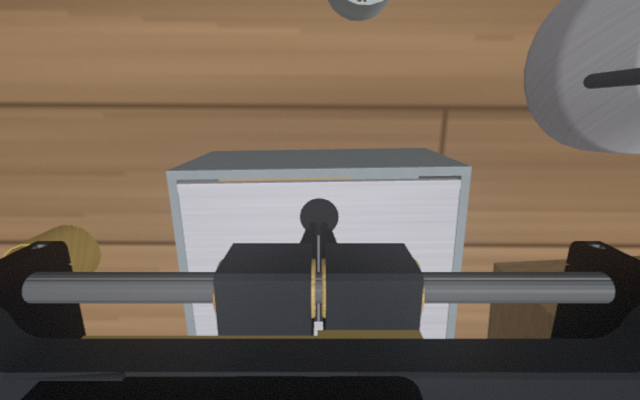

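The wrist view shows the shut fingers just behind the disc at (319,215). I'll cast that pixel onto the lid plane to cross-check.

```bash
cat >> h.py <<'E'
from scipy.spatial.transform import Rotation as Ro
def wplane(u,v,z,s=None):
    s=s or env.state();c=env.camera_info("wrist");M=np.array(c["mount"]);R=Ro.from_euler("xyz",s["tcp_rot"]).as_matrix()
    d=R@M[:3,:3]@np.linalg.inv(c["camera_matrix"])@[u,v,1.];o=np.array(s["eef_pos"])+R@M[:3,3]
    return o+d*(z-o[2])/d[2]
E
python3 - <<'E'
from h import *
im=cv2.imread("pics/w2.png");print([im[y,319].tolist() for y in range(192,246,4)])
for z in(104,108,112):print(wplane(319,215,z), wplane(319,198.5,z),wplane(319,180,z))
E
```

```text
[[204, 197, 198], [202, 196, 196], [62, 58, 58], [68, 65, 63], [66, 61, 62], [64, 62, 61], [66, 62, 62], [64, 61, 61], [63, 60, 59], [57, 53, 54], [57, 53, 53], [112, 107, 107], [111, 105, 105], [112, 106, 107]]
[481.4628435 264.7283997 104.       ] [469.50797185 264.64739658 104.        ] [456.4730051  264.55907502 104.        ]
[480.12778533 264.70525081 108.        ] [468.38806533 264.62570551 108.        ] [455.58768871 264.53897346 108.        ]
[478.79272715 264.68210193 112.        ] [467.26815882 264.60401443 112.        ] [454.70237232 264.51887191 112.        ]
```

The views agree on the disc at (480,264.5) and the edge at x≈455.6. Now I'll descend gently.

{"api": "jog_arm", "payload": {"series": [{"dx": 0, "dy": 0, "dz": -0.02, "rx": 0, "ry": 0, "rz": 0, "gripper": 0}, {"dx": 0, "dy": 0, "dz": -0.02, "rx": 0, "ry": 0, "rz": 0, "gripper": 0}, {"dx": 0, "dy": 0, "dz": -0.003, "rx": 0, "ry": 0, "rz": 0, "gripper": 0}, {"dx": 0, "dy": 0, "dz": -0.002, "rx": 0, "ry": 0, "rz": 0, "gripper": 0}, {"dx": 0, "dy": 0, "dz": -0.001, "rx": 0, "ry": 0, "rz": 0, "gripper": 0}, {"dx": 0, "dy": 0, "dz": 0, "rx": 0, "ry": 0, "rz": 0, "gripper": 0}]}}

```text
t: 2.55
eef_pos: [479.8, 264.2, 120.8]
tcp_rot: [-1.572, -0.001, 1.577]
ft_force: [-3.1, 0.2, 3.3]
opening: 0.005
```

{"api": "jog_arm", "payload": {"series": [{"dx": 0, "dy": 0, "dz": -0.001, "rx": 0, "ry": 0, "rz": 0, "gripper": 0}, {"dx": 0, "dy": 0, "dz": -0.001, "rx": 0, "ry": 0, "rz": 0, "gripper": 0}, {"dx": 0, "dy": 0, "dz": -0.001, "rx": 0, "ry": 0, "rz": 0, "gripper": 0}, {"dx": 0, "dy": 0, "dz": 0, "rx": 0, "ry": 0, "rz": 0, "gripper": 0}, {"dx": 0, "dy": 0, "dz": 0, "rx": 0, "ry": 0, "rz": 0, "gripper": 0}]}}

```text
t: 3.05
eef_pos: [479.8, 264.2, 117.6]
tcp_rot: [-1.572, -0.001, 1.577]
ft_force: [-4.7, 0.5, 15.0]
opening: 0.002
```

15 N means it is at the stop. I'll withdraw upward and look.

{"api": "jog_arm", "payload": {"series": [{"dx": 0, "dy": 0, "dz": 0.02, "rx": 0, "ry": 0, "rz": 0, "gripper": 0}, {"dx": 0, "dy": 0, "dz": 0.04, "rx": 0, "ry": 0, "rz": 0, "gripper": 0}, {"dx": 0, "dy": 0, "dz": 0.05, "rx": 0, "ry": 0, "rz": 0, "gripper": 0}, {"dx": 0, "dy": 0, "dz": 0.02, "rx": 0, "ry": 0, "rz": 0, "gripper": 0}, {"dx": 0, "dy": 0, "dz": 0, "rx": 0, "ry": 0, "rz": 0, "gripper": 0}, {"dx": 0, "dy": 0, "dz": 0, "rx": 0, "ry": 0, "rz": 0, "gripper": 0}]}}

```text
t: 3.65
eef_pos: [479.5, 263.8, 246.1]
tcp_rot: [-1.571, -0.0, 1.577]
ft_force: [-0.1, -0.1, 0.3]
opening: 0.005
```

```bash
python3 - <<'E'
from h import *
s=env.state();print({k:np.round(v,3) for k,v in s.items()})
a=env.read_camera("wrist")[:,:,::-1];b=env.read_camera("scene")[:,:,::-1]
cv2.imwrite("pics/w3f.png",a);cv2.imwrite("pics/s3f.png",b)
cv2.imwrite("pics/w3.png",np.vstack([cv2.resize(a,(480,300)),cv2.resize(b[150:290,300:440],(300,300))if 0 else cv2.resize(b[150:270,290:482],(480,300))]))
E
```

```text
{'t': np.float64(3.65), 'joints': array([ 0.382,  0.359,  1.724, -0.   ,  1.058, -1.195]), 'qvel': array([ 0.   ,  0.023,  0.02 ,  0.001, -0.002,  0.002]), 'tau': array([ 6.8000e-02, -5.3987e+01, -2.6524e+01, -4.0000e-03,  1.7600e-01,
        0.0000e+00]), 'eef_pos': array([479.484, 263.804, 246.108]), 'tcp_rot': array([-1.571, -0.   ,  1.577]), 'ft_force': array([-0.082, -0.127,  0.256]), 'moment': array([ 0.04 , -0.032, -0.017]), 'opening': np.float64(0.005)}
```

View pics/w3.png

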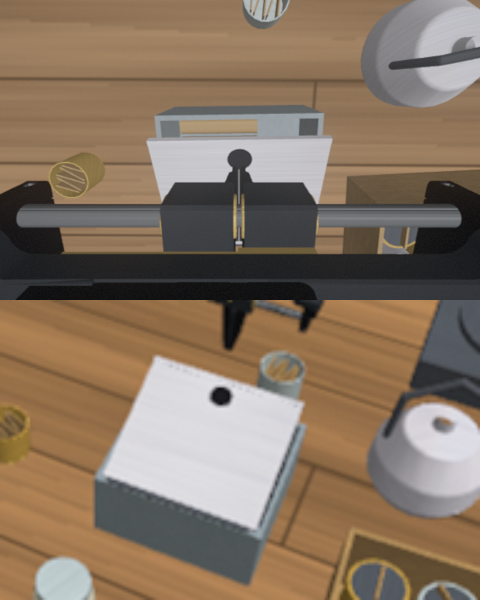

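The catch has tripped: the lid stands ajar, with the front rim visible below it and the tip clear. I'll back off towards the robot and tilt the tool forward 35°.

{"api": "jog_arm", "payload": {"series": [{"dx": -0.015, "dy": 0, "dz": 0.01, "rx": 0, "ry": -5, "rz": 0, "gripper": 0}, {"dx": -0.015, "dy": 0, "dz": 0, "rx": 0, "ry": -5, "rz": 0, "gripper": 0}, {"dx": -0.015, "dy": 0, "dz": 0, "rx": 0, "ry": -5, "rz": 0, "gripper": 0}, {"dx": -0.015, "dy": 0, "dz": 0, "rx": 0, "ry": -5, "rz": 0, "gripper": 0}, {"dx": -0.01, "dy": 0, "dz": 0, "rx": 0, "ry": -5, "rz": 0, "gripper": 0}, {"dx": 0, "dy": 0, "dz": 0, "rx": 0, "ry": -5, "rz": 0, "gripper": 0}, {"dx": 0, "dy": 0, "dz": 0, "rx": 0, "ry": -5, "rz": 0, "gripper": 0}, {"dx": 0, "dy": 0, "dz": 0, "rx": 0, "ry": 0, "rz": 0, "gripper": 0}, {"dx": 0, "dy": 0, "dz": 0, "rx": 0, "ry": 0, "rz": 0, "gripper": 0}]}}

```text
t: 4.65
eef_pos: [409.5, 263.7, 255.8]
tcp_rot: [-2.168, 0.006, 1.576]
ft_force: [0.3, -0.3, 0.8]
opening: 0.004
```

```bash
python3 - <<'E'
from h import *
s=env.state();print({k:np.round(v,3) for k,v in s.items()})
print(Ro.from_euler("xyz",s["tcp_rot"]).as_matrix().round(2))
a=env.read_camera("wrist")[:,:,::-1];b=env.read_camera("scene")[:,:,::-1]
cv2.imwrite("pics/w4.png",a);cv2.imwrite("pics/s4.png",b)
E
```

```text
{'t': np.float64(4.65), 'joints': array([ 0.61 ,  0.151,  2.146, -0.803,  0.467, -0.307]), 'qvel': array([-0.012, -0.002, -0.021,  0.011,  0.003, -0.007]), 'tau': array([  0.628, -33.7  , -21.089,  -1.329,  -0.523,   0.64 ]), 'eef_pos': array([409.457, 263.684, 255.793]), 'tcp_rot': array([-2.168,  0.006,  1.576]), 'ft_force': array([ 0.301, -0.333,  0.827]), 'moment': array([-0.001,  0.38 ,  0.019]), 'opening': np.float64(0.004)}
[[-0.    0.56 -0.83]
 [ 1.   -0.   -0.01]
 [-0.01 -0.83 -0.56]]
```

View pics/w4.png

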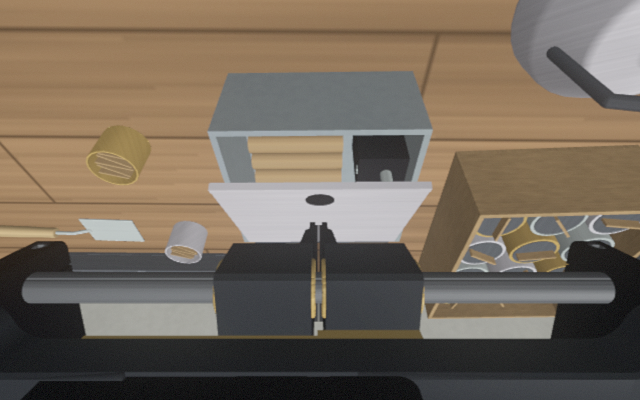

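View pics/s4.png

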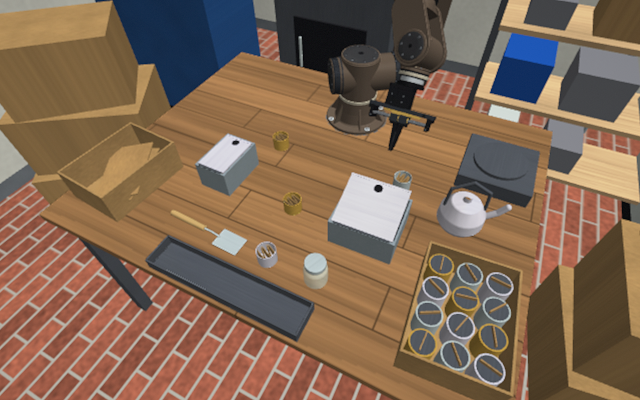

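Tilted 34° without trouble. I'll triangulate the ajar lid's disc and edge from the wrist and scene views.

```bash
python3 - <<'E'
from h import *
def cen(im,box):
    x0,y0,x1,y1=box;g=cv2.cvtColor(im,cv2.COLOR_BGR2GRAY).astype(float)[y0:y1,x0:x1]
    w=np.clip(140-g,0,None);w[w<30]=0;ys,xs=np.mgrid[y0:y1,x0:x1];return (w*xs).sum()/w.sum(),(w*ys).sum()/w.sum()
w=cv2.imread("pics/w4.png");sc=cv2.imread("pics/s4.png")
a=cen(w,(302,192,338,208));b=cen(sc,(370,182,388,195));print(a,b)
p=wplane(*a,0);q=wplane(*a,300);d=(p-q)/np.linalg.norm(p-q)
o2,d2=ray("scene",*b)
s=np.linalg.lstsq(np.c_[d,-d2],o2-q,rcond=None)[0];print(q+s[0]*d,o2+s[1]*d2)
print("w edge", [wplane(320,v,z).round(1) for v in(184,188) for z in(150,160)])
print("rim front",[wplane(320,v,z).round(1) for v in(132,) for z in(100,105,110)])
g=cv2.cvtColor(w,cv2.COLOR_BGR2GRAY);print([(y,int(g[y,290])) for y in range(122,196,2)])
E
```

```text
(np.float64(319.40303980128925), np.float64(199.4051688449938)) (np.float64(377.9579628132579), np.float64(187.98928860145514))
[490.33733799 264.20550538 154.16675587] [490.15520367 265.88864351 153.95851066]
w edge [array([474.5, 264.6, 150. ]), array([463.6, 264.5, 160. ]), array([479.7, 264.7, 150. ]), array([468.6, 264.6, 160. ])]
rim front [array([457.6, 264.4, 100. ]), array([453.6, 264.4, 105. ]), array([449.6, 264.4, 110. ])]
[(122, 115), (124, 115), (126, 114), (128, 115), (130, 141), (132, 169), (134, 168), (136, 131), (138, 142), (140, 154), (142, 162), (144, 169), (146, 166), (148, 164), (150, 160), (152, 146), (154, 133), (156, 150), (158, 157), (160, 166), (162, 168), (164, 164), (166, 164), (168, 148), (170, 137), (172, 153), (174, 160), (176, 168), (178, 169), (180, 164), (182, 171), (184, 178), (186, 177), (188, 178), (190, 200), (192, 197), (194, 200)]
```

Disc ajar is at (490,264,154), which gives θ≈0.32, hinge at (619.5,104) and lid edge underside at about (464,156). I'll drop in front, then slide the tips in beneath the edge.

{"api": "jog_arm", "payload": {"series": [{"dx": 0.003, "dy": 0, "dz": -0.032, "rx": 0, "ry": 0, "rz": 0, "gripper": 0}, {"dx": 0.003, "dy": 0, "dz": -0.032, "rx": 0, "ry": 0, "rz": 0, "gripper": 0}, {"dx": 0.004, "dy": 0, "dz": -0.032, "rx": 0, "ry": 0, "rz": 0, "gripper": 0}, {"dx": 0, "dy": 0, "dz": 0, "rx": 0, "ry": 0, "rz": 0, "gripper": 0}, {"dx": 0, "dy": 0, "dz": 0, "rx": 0, "ry": 0, "rz": 0, "gripper": 0}]}}

```text
t: 5.25
eef_pos: [424.1, 268.1, 180.8]
tcp_rot: [-2.141, 0.01, 1.572]
ft_force: [-0.0, -0.8, -0.8]
opening: 0.003
```

```bash
python3 - <<'E'
from h import *
s=env.state();print({k:np.round(v,3) for k,v in s.items()})
a=env.read_camera("wrist")[:,:,::-1]
cv2.imwrite("pics/w5.png",a)
E
```

```text
{'t': np.float64(5.25), 'joints': array([ 0.592,  0.305,  2.2  , -1.132,  0.346,  0.047]), 'qvel': array([ 0.008, -0.027,  0.009, -0.012, -0.   ,  0.012]), 'tau': array([ -0.288, -37.754, -17.108,  -0.486,   0.084,  -0.039]), 'eef_pos': array([424.135, 268.075, 180.778]), 'tcp_rot': array([-2.141,  0.01 ,  1.572]), 'ft_force': array([-0.022, -0.842, -0.8  ]), 'moment': array([0.007, 0.399, 0.008]), 'opening': np.float64(0.003)}
```

View pics/w5.png

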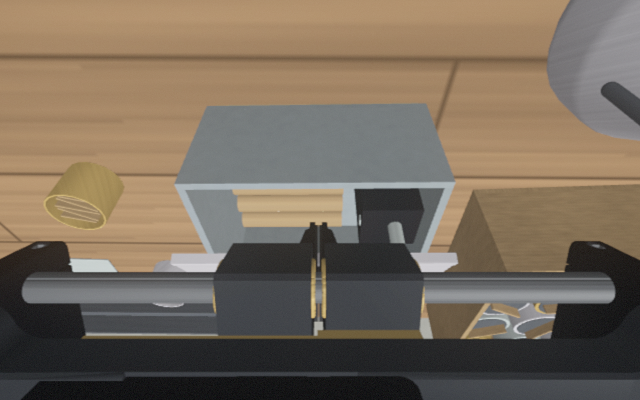

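The tips line up mid-case, but joint 4 has reached its limit at -1.13. I'll fit a simple kinematic model from the recorded poses to choose a better tilt.

```bash
cat > kin.py <<'E'
import numpy as np
from scipy.spatial.transform import Rotation as Ro
from scipy.optimize import least_squares
D=[([1.08738,.49159,1.55943,0,1.09171,-.10555],[230.45,580.79,225.2],[-1.571,.001,1.193]),
([.383,.453,1.816,0,.873,-1.195],[479.78,264.10,166.28],[-1.57,0,1.577]),
([.382,.359,1.724,0,1.058,-1.195],[479.48,263.8,246.1],[-1.571,0,1.577]),
([.610,.151,2.146,-.803,.467,-.307],[409.46,263.68,255.79],[-2.168,.006,1.576]),
([.592,.305,2.2,-1.132,.346,.047],[424.1,268.1,180.8],[-2.141,.01,1.572])]
R=lambda ax,a:Ro.from_euler(ax,a).as_matrix()
def fk(q,p):
    a,b,c,h,off,e=p[:6]
    A=R('z',q[0]);B=A@R('y',q[1]);C=B@R('y',q[2]);W=C@R('z',q[3])@R('y',q[4])
    pos=A@[0,off,h]+B@[0,0,a]+C@[e,0,b]+W@[0,0,c]
    T=W@R('z',q[5])  # tool z of flange = approach = TCP y
    return pos,T
def fit():
    f=lambda p:np.concatenate([fk(q,p)[0]-x for q,x,_ in D])
    return least_squares(f,[500,500,250,300,66,0])
E
python3 - <<'E'
from kin import *
r=fit();print(r.x.round(1),np.abs(r.fun).max().round(2), r.fun.round(1))
for q,x,e in D:
    T=fk(q,r.x)[1];G=Ro.from_euler('xyz',e).as_matrix();print((T.T@G).round(2).tolist())
E
```

```text
[587.1 410.6 260.6 195.8  65.9  42.9] 0.23 [-0.  -0.1 -0.2  0.   0.2 -0.   0.1 -0.1  0.1  0.1 -0.   0.2 -0.1 -0.
 -0.2]
[[-1.0, -0.0, 0.0], [0.0, -0.0, 1.0], [-0.0, 1.0, 0.0]]
[[-1.0, -0.0, -0.0], [-0.0, 0.0, 1.0], [-0.0, 1.0, -0.0]]
[[-1.0, 0.0, -0.0], [0.0, 0.0, 1.0], [0.0, 1.0, -0.0]]
[[-1.0, 0.0, 0.0], [0.0, 0.0, 1.0], [0.0, 1.0, -0.0]]
[[-1.0, 0.0, -0.0], [-0.0, -0.0, 1.0], [0.0, 1.0, 0.0]]
```

```bash
cat >> kin.py <<'E'
P=fit().x
F=np.array([[-1,0,0],[0,0,1],[0,1,0.]])
lo=np.array([-3.1,-.84,.05,-1.13,.06,-2.69]);hi=np.array([3.1,2.19,2.79,4.28,2.93,2.69])
def ori(phi,al):
    R0=Ro.from_euler('z',al)*Ro.from_euler('xyz',[-np.pi/2,0,np.pi/2])
    return (Ro.from_rotvec(-phi*np.array([-np.sin(al),np.cos(al),0]))*R0).as_matrix()
def ik(pos,G,q0):
    T=G@F.T
    def f(q):
        p,t=fk(q,P);return np.concatenate([(p-pos)/100,(t-T).ravel()])
    r=least_squares(f,np.clip(q0,lo+1e-3,hi-1e-3),bounds=(lo,hi));return r.x,r.cost
H=(619.5,104.);
def path(phi,L,t=10):
    n=np.array([np.cos(phi),np.sin(phi)]);f=np.array([np.sin(phi),-np.cos(phi)]);out=[]
    for th in [.32,.5,.7,.9,1.1,1.3,1.5,1.6,1.72]:
        u=np.array([-np.cos(th),np.sin(th)])
        if th<np.pi/2-phi: p=np.array(H)+164*u-t*n+(L-11)*f
        else: p=np.array(H)+(164-L)*u-t*n-11*f
        out.append((th,p))
    return [(0.3,out[0][1]-12*n)]+out
E
python3 - <<'E'
from kin import *
for al in np.radians([0,10,20,30,45]):
  for ph in np.radians([20,26,32,38]):
    q=np.array([.4,.4,1.9,0,.7,-.9]);row=[]
    for th,p in path(ph,25):
        c0=9
        for s in (q,np.array([.4,.4,1.9,0.3,.5,-1.2]),np.array([.6,.3,2.1,-.8,.4,-.3])):
            x,c=ik(np.array([p[0],264,p[1]]),ori(ph,al),s)
            if c<c0-1e-9: c0=c;b=x
        q=b;row.append("%.2f/%.2f%s"%(b[3],b[4],"" if c0<1e-6 else "!"))
    print(round(np.degrees(al)),round(np.degrees(ph)),*row)
E
```

```text
0 20 -0.47/0.36 -0.44/0.38 -0.36/0.45 -0.30/0.53 -0.25/0.60 -0.22/0.66 -0.20/0.70 -0.18/0.73 -0.18/0.75 -0.17/0.76
0 26 -0.89/0.28 -0.82/0.29 -0.64/0.35 -0.51/0.42 -0.42/0.48 -0.36/0.53 -0.32/0.57 -0.29/0.60 -0.28/0.61 -0.27/0.62
0 32 -1.13/0.28! -1.13/0.28! -1.10/0.29 -0.86/0.33 -0.70/0.38 -0.59/0.42 -0.52/0.45 -0.47/0.47 -0.45/0.48 -0.43/0.48
0 38 -1.13/0.30! -1.13/0.30! -1.13/0.31! -1.13/0.32! -1.13/0.32 -0.97/0.34 -0.85/0.35 -0.77/0.36 -0.74/0.37 -0.71/0.37
10 20 -0.32/0.30 -0.29/0.32 -0.22/0.40 -0.17/0.49 -0.14/0.56 -0.12/0.62 -0.10/0.67 -0.09/0.70 -0.08/0.72 -0.07/0.73
10 26 -0.78/0.18 -0.67/0.20 -0.46/0.27 -0.33/0.35 -0.25/0.42 -0.20/0.48 -0.17/0.52 -0.14/0.55 -0.13/0.56 -0.12/0.57
10 32 -1.13/0.15! -1.13/0.15! -1.08/0.17 -0.68/0.22 -0.47/0.28 -0.36/0.33 -0.29/0.37 -0.25/0.40 -0.23/0.41 -0.21/0.42
10 38 -1.13/0.14! -1.13/0.14! -1.13/0.15! -1.13/0.17! -1.06/0.18 -0.78/0.20 -0.60/0.23 -0.48/0.25 -0.44/0.26 -0.40/0.26
20 20 -0.09/0.27 -0.07/0.30 -0.04/0.38 -0.02/0.47 -0.01/0.55 0.00/0.61 0.01/0.66 0.02/0.70 0.02/0.71 0.03/0.72
20 26 -0.28/0.11 -0.20/0.13 -0.10/0.22 -0.05/0.31 -0.
[... 458 characters left out ...]
0.21/0.53 0.21/0.56 0.21/0.58 0.21/0.59
30 32 0.99/0.06! 0.99/0.07! 0.97/0.11! 0.60/0.19 0.45/0.27 0.39/0.33 0.36/0.38 0.35/0.41 0.35/0.43 0.35/0.44
30 38 1.00/0.06! 0.99/0.06! 0.99/0.06! 0.97/0.11! 0.95/0.16! 0.82/0.20 0.70/0.25 0.65/0.28 0.63/0.30 0.62/0.31
45 20 0.47/0.34 0.44/0.36 0.37/0.45 0.32/0.53 0.29/0.61 0.27/0.68 0.26/0.73 0.26/0.77 0.26/0.78 0.25/0.79
45 26 0.71/0.26! 0.70/0.28! 0.67/0.34 0.55/0.42 0.48/0.50 0.43/0.57 0.41/0.61 0.40/0.65 0.39/0.66 0.39/0.68
45 32 0.74/0.21! 0.73/0.23! 0.72/0.29! 0.71/0.35! 0.69/0.42! 0.68/0.47 0.63/0.51 0.60/0.55 0.59/0.56 0.58/0.57
45 38 0.77/0.16! 0.76/0.18! 0.75/0.24! 0.74/0.30! 0.72/0.36! 0.72/0.41! 0.71/0.45! 0.70/0.48! 0.70/0.49! 0.69/0.50!
```

At azimuth 0, a 26° tilt stays within joint limits along the whole arc. I'll reduce the tilt here, then measure.

{"api": "jog_arm", "payload": {"series": [{"dx": 0, "dy": 0, "dz": 0, "rx": 0, "ry": 3.4, "rz": 0, "gripper": 0}, {"dx": 0, "dy": 0, "dz": 0, "rx": 0, "ry": 3.4, "rz": 0, "gripper": 0}, {"dx": 0, "dy": 0, "dz": 0, "rx": 0, "ry": 0, "rz": 0, "gripper": 0}, {"dx": 0, "dy": 0, "dz": 0, "rx": 0, "ry": 0, "rz": 0, "gripper": 0}]}}

```text
t: 5.7
eef_pos: [424.0, 267.5, 181.4]
tcp_rot: [-2.038, 0.01, 1.571]
ft_force: [0.8, 0.3, -0.2]
opening: 0.004
```

```bash
python3 - <<'E'
from h import *
s=env.state();print({k:np.round(v,3) for k,v in s.items() if k in('t','joints','eef_pos','tcp_rot')})
from kin import *
for th,p in path(np.radians(26),25):
    print(th,p.round(1))
E
```

```text
{'t': np.float64(5.7), 'joints': array([ 0.56 ,  0.299,  2.148, -0.719,  0.384, -0.383]), 'eef_pos': array([424.02 , 267.487, 181.437]), 'tcp_rot': array([-2.038,  0.01 ,  1.571])}
0.3 [450.2 133.4]
0.32 [461.  138.6]
0.5 [472.7 165.7]
0.7 [491.2 192.7]
0.9 [514.7 215.5]
1.1 [542.3 233.2]
1.3 [568.5 243.4]
1.5 [595.9 248.2]
1.6 [609.7 248.4]
1.72 [626.4 247. ]
```

{"api": "jog_arm", "payload": {"series": [{"dx": 0.002, "dy": -0.002, "dz": -0.021, "rx": 0, "ry": 0, "rz": 0, "gripper": 0}, {"dx": 0.004, "dy": -0.001, "dz": -0.021, "rx": 0, "ry": 0, "rz": 0, "gripper": 0}, {"dx": 0.01, "dy": 0, "dz": -0.003, "rx": 0, "ry": 0, "rz": 0, "gripper": 0}, {"dx": 0.01, "dy": 0, "dz": -0.003, "rx": 0, "ry": 0, "rz": 0, "gripper": 0}, {"dx": 0, "dy": 0, "dz": 0, "rx": 0, "ry": 0, "rz": 0, "gripper": 0}, {"dx": 0, "dy": 0, "dz": 0, "rx": 0, "ry": 0, "rz": 0, "gripper": 0}]}}

```text
t: 6.3
eef_pos: [450.2, 264.8, 133.2]
tcp_rot: [-2.036, 0.01, 1.571]
ft_force: [0.6, -0.1, -0.1]
opening: 0.005
```

```bash
python3 - <<'E'
from h import *
s=env.state();print({k:np.round(v,3) for k,v in s.items() if k in('t','joints','eef_pos','tcp_rot','ft_force')})
a=env.read_camera("wrist")[:,:,::-1];b=env.read_camera("scene")[:,:,::-1]
cv2.imwrite("pics/w6.png",np.vstack([cv2.resize(a,(480,300)),cv2.resize(b[120:240,290:482],(480,300))]))
E
```

```text
{'t': np.float64(6.3), 'joints': array([ 0.521,  0.411,  2.156, -0.956,  0.286, -0.165]), 'eef_pos': array([450.175, 264.796, 133.199]), 'tcp_rot': array([-2.036,  0.01 ,  1.571]), 'ft_force': array([ 0.56 , -0.136, -0.068])}
```

View pics/w6.png

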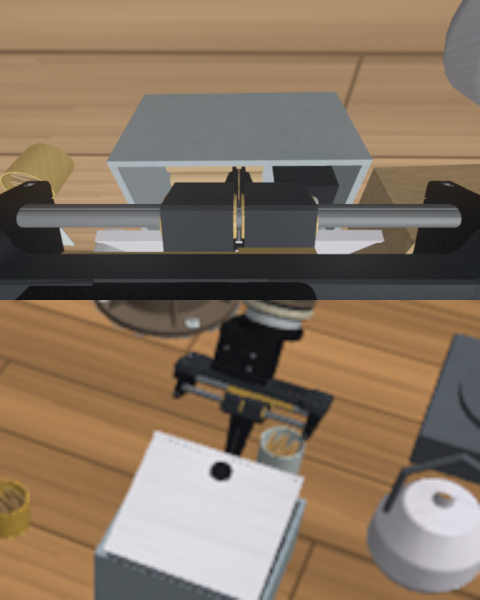

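The tips are under the lid edge, contact-free, with the lid still ajar. Now I'll follow the edge's arc upward.

{"api": "jog_arm", "payload": {"series": [{"dx": 0.006, "dy": 0, "dz": 0.003, "rx": 0, "ry": 0, "rz": 0, "gripper": 0}, {"dx": 0.005, "dy": 0, "dz": 0.002, "rx": 0, "ry": 0, "rz": 0, "gripper": 0}, {"dx": 0.004, "dy": 0, "dz": 0.009, "rx": 0, "ry": 0, "rz": 0, "gripper": 0}, {"dx": 0.004, "dy": 0, "dz": 0.009, "rx": 0, "ry": 0, "rz": 0, "gripper": 0}, {"dx": 0.004, "dy": 0, "dz": 0.009, "rx": 0, "ry": 0, "rz": 0, "gripper": 0}, {"dx": 0.006, "dy": 0, "dz": 0.009, "rx": 0, "ry": 0, "rz": 0, "gripper": 0}, {"dx": 0.006, "dy": 0, "dz": 0.009, "rx": 0, "ry": 0, "rz": 0, "gripper": 0}, {"dx": 0.006, "dy": 0, "dz": 0.009, "rx": 0, "ry": 0, "rz": 0, "gripper": 0}]}}

```text
t: 7.2
eef_pos: [490.5, 264.9, 192.3]
tcp_rot: [-2.035, 0.01, 1.572]
ft_force: [-0.2, 0.2, -1.7]
opening: 0.008
```

```bash
python3 - <<'E'
from h import *
s=env.state();print({k:np.round(v,3) for k,v in s.items() if k in('t','joints','eef_pos','tcp_rot','ft_force')})
a=env.read_camera("wrist")[:,:,::-1];b=env.read_camera("scene")[:,:,::-1]
cv2.imwrite("pics/w7.png",np.vstack([cv2.resize(a,(480,300)),cv2.resize(b[120:240,290:482],(480,300))]))
E
```

```text
{'t': np.float64(7.2), 'joints': array([ 0.477,  0.343,  2.023, -0.554,  0.417, -0.629]), 'eef_pos': array([490.45 , 264.861, 192.28 ]), 'tcp_rot': array([-2.035,  0.01 ,  1.572]), 'ft_force': array([-0.206,  0.164, -1.665])}
```

View pics/w7.png

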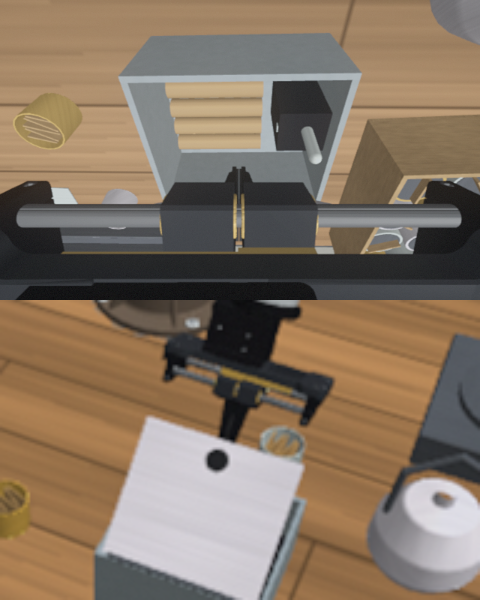

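The lid is rising on the finger, with the force reading small. I'll continue over the top.

{"api": "jog_arm", "payload": {"series": [{"dx": 0.008, "dy": 0, "dz": 0.008, "rx": 0, "ry": 0, "rz": 0, "gripper": 0}, {"dx": 0.008, "dy": 0, "dz": 0.008, "rx": 0, "ry": 0, "rz": 0, "gripper": 0}, {"dx": 0.008, "dy": 0, "dz": 0.007, "rx": 0, "ry": 0, "rz": 0, "gripper": 0}, {"dx": 0.009, "dy": 0, "dz": 0.006, "rx": 0, "ry": 0, "rz": 0, "gripper": 0}, {"dx": 0.009, "dy": 0, "dz": 0.006, "rx": 0, "ry": 0, "rz": 0, "gripper": 0}, {"dx": 0.009, "dy": 0, "dz": 0.005, "rx": 0, "ry": 0, "rz": 0, "gripper": 0}, {"dx": 0.013, "dy": 0, "dz": 0.005, "rx": 0, "ry": 0, "rz": 0, "gripper": 0}, {"dx": 0.013, "dy": 0, "dz": 0.005, "rx": 0, "ry": 0, "rz": 0, "gripper": 0}]}}

```text
t: 8.1
eef_pos: [567.9, 264.8, 241.5]
tcp_rot: [-2.035, 0.01, 1.572]
ft_force: [-0.1, -0.3, -0.1]
opening: 0.004
```

```bash
python3 - <<'E'
from h import *
s=env.state();print({k:np.round(v,3) for k,v in s.items() if k in('t','joints','eef_pos','tcp_rot','ft_force')})
a=env.read_camera("wrist")[:,:,::-1];b=env.read_camera("scene")[:,:,::-1]
cv2.imwrite("pics/w8.png",np.vstack([cv2.resize(a,(480,300)),cv2.resize(b[120:240,290:482],(480,300))]))
E
```

```text
{'t': np.float64(8.1), 'joints': array([ 0.409,  0.362,  1.818, -0.356,  0.563, -0.902]), 'eef_pos': array([567.927, 264.784, 241.531]), 'tcp_rot': array([-2.035,  0.01 ,  1.572]), 'ft_force': array([-0.097, -0.285, -0.09 ])}
```

View pics/w8.png

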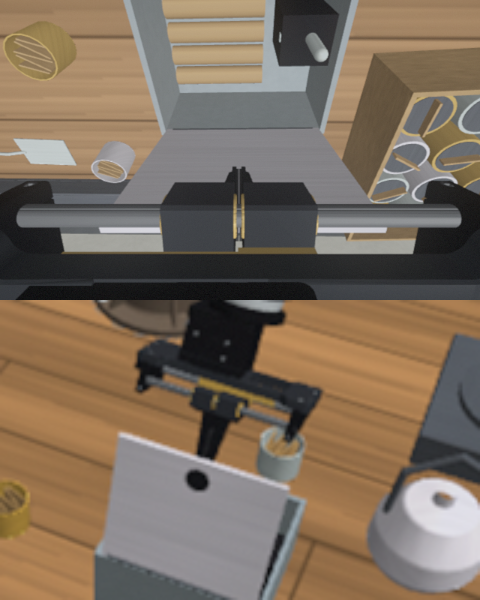

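The lid is near upright at about 1.25 rad. I'll push through, then withdraw.

{"api": "jog_arm", "payload": {"series": [{"dx": 0.012, "dy": 0, "dz": 0.003, "rx": 0, "ry": 0, "rz": 0, "gripper": 0}, {"dx": 0.012, "dy": 0, "dz": 0.002, "rx": 0, "ry": 0, "rz": 0, "gripper": 0}, {"dx": 0.012, "dy": 0, "dz": 0.001, "rx": 0, "ry": 0, "rz": 0, "gripper": 0}, {"dx": 0.012, "dy": 0, "dz": 0, "rx": 0, "ry": 0, "rz": 0, "gripper": 0}, {"dx": 0.012, "dy": 0, "dz": 0, "rx": 0, "ry": 0, "rz": 0, "gripper": 0}, {"dx": 0.004, "dy": 0, "dz": 0, "rx": 0, "ry": 0, "rz": 0, "gripper": 0}, {"dx": 0, "dy": 0, "dz": 0, "rx": 0, "ry": 0, "rz": 0, "gripper": 0}, {"dx": 0, "dy": 0, "dz": 0, "rx": 0, "ry": 0, "rz": 0, "gripper": 0}, {"dx": 0, "dy": 0, "dz": 0, "rx": 0, "ry": 0, "rz": 0, "gripper": 0}]}}

```text
t: 9.1
eef_pos: [631.4, 264.8, 247.6]
tcp_rot: [-2.035, 0.01, 1.572]
ft_force: [0.0, -0.8, -0.6]
opening: 0.005
```

```bash
python3 - <<'E'
from h import *
s=env.state();print({k:np.round(v,3) for k,v in s.items() if k in('t','joints','eef_pos','tcp_rot','ft_force')})
a=env.read_camera("wrist")[:,:,::-1];b=env.read_camera("scene")[:,:,::-1]
cv2.imwrite("pics/w9.png",np.vstack([cv2.resize(a,(480,300)),cv2.resize(b[120:240,290:482],(480,300))]))
E
```

```text
{'t': np.float64(9.1), 'joints': array([ 0.365,  0.433,  1.679, -0.295,  0.616, -1.004]), 'eef_pos': array([631.418, 264.845, 247.578]), 'tcp_rot': array([-2.035,  0.01 ,  1.572]), 'ft_force': array([ 0.007, -0.814, -0.644])}
```

View pics/w9.png

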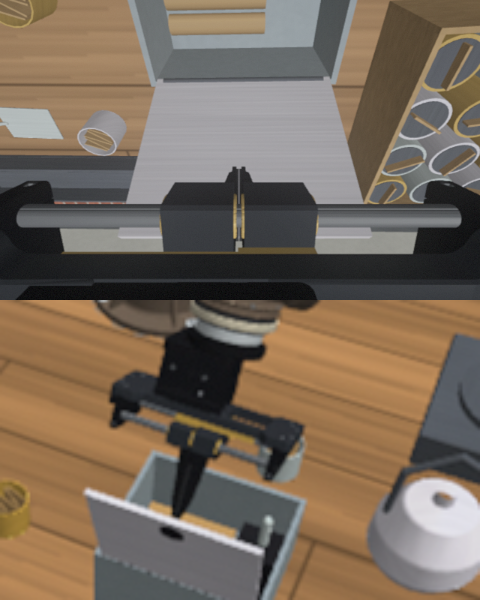

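The lid has fallen over past upright. I'll withdraw back and up.

{"api": "jog_arm", "payload": {"series": [{"dx": -0.03, "dy": 0, "dz": 0.01, "rx": 0, "ry": 0, "rz": 0, "gripper": 0}, {"dx": -0.04, "dy": 0, "dz": 0.03, "rx": 0, "ry": 0, "rz": 0, "gripper": 0}, {"dx": -0.04, "dy": 0, "dz": 0.03, "rx": 0, "ry": 0, "rz": 0, "gripper": 0}, {"dx": -0.03, "dy": 0, "dz": 0.03, "rx": 0, "ry": 0, "rz": 0, "gripper": 0}, {"dx": -0.02, "dy": 0, "dz": 0.03, "rx": 0, "ry": 0, "rz": 0, "gripper": 0}, {"dx": 0, "dy": 0, "dz": 0, "rx": 0, "ry": 0, "rz": 0, "gripper": 0}, {"dx": 0, "dy": 0, "dz": 0, "rx": 0, "ry": 0, "rz": 0, "gripper": 0}, {"dx": 0, "dy": 0, "dz": 0, "rx": 0, "ry": 0, "rz": 0, "gripper": 0}]}}

```text
t: 10.0
eef_pos: [471.9, 264.6, 376.5]
tcp_rot: [-2.034, 0.011, 1.572]
ft_force: [0.3, 0.1, -0.2]
opening: 0.004
```

```bash
python3 - <<'E'
from h import *
s=env.state();print({k:np.round(v,3) for k,v in s.items() if k in('t','joints','eef_pos','qvel','ft_force')})
a=env.read_camera("top")[:,:,::-1];b=env.read_camera("scene")[:,:,::-1]
cv2.imwrite("pics/w10.png",np.vstack([cv2.resize(a,(480,300)),cv2.resize(b,(480,300))]))
d=cv2.absdiff(b,cv2.imread("pics/scene0.png")).max(2)
for n,(x,y) in dict(tr=(281,141),tm=(292,203),tb=(266,254),jar=(315,270),narrow=(228,160),spat=(215,235)).items(): print(n,d[y-12:y+12,x-12:x+12].mean().round(1))
u=I["scene"]
for th in(1.7,1.85):
    e=[];
    for y in(172.5,356.5):
        X=np.array([619.5-164*np.cos(th),y,104+164*np.sin(th)]);c=u["R"]@X+u["t"];p=u["camera_matrix"]@c;e.append((p[:2]/p[2]).round(0).tolist())
    print(th,e)
E
```

```text
{'t': np.float64(10.0), 'joints': array([ 0.496,  0.108,  1.783, -0.295,  0.863, -0.93 ]), 'qvel': array([-0.004,  0.016,  0.001,  0.001,  0.003,  0.   ]), 'eef_pos': array([471.924, 264.646, 376.476]), 'ft_force': array([ 0.267,  0.064, -0.171])}
tr 2.7
tm 2.7
tb 3.0
jar 3.6
narrow 3.1
spat 3.4
1.7 [[327.0, 186.0], [397.0, 211.0]]
1.85 [[323.0, 194.0], [393.0, 219.0]]
```

View pics/w10.png

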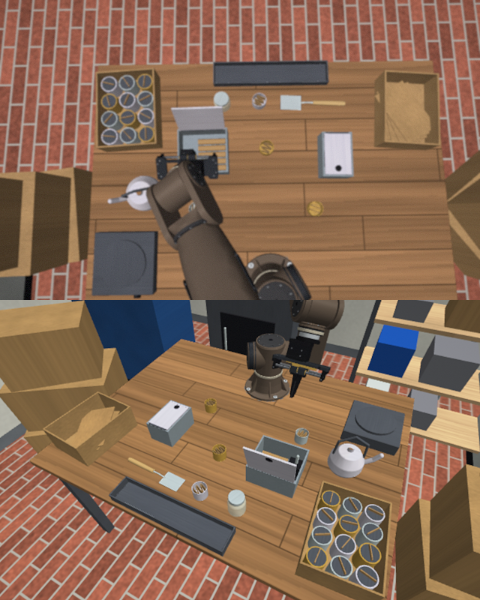

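The lid leans open by itself: its edge is at about (326,194) in scene, where 1.85 rad predicts (323,194). The narrow case and the other things look unchanged, so I'll hand in.

```bash
python3 -c "
from cell import env
print(env.job_done())"
```

```text
the job is handed in; nothing more can be done
None
```

The wider case stands open, and I handed the job in at about 10 s of the 48 s allowed. No verdict was reported.

**What I did:** I pressed the black disc with the shut fingertips, withdrew, and the lid sprang ajar to about 0.32 rad. I then tilted the tool about 27° forward, put the tips under the free edge and pushed the lid up and over past upright. It fell to its stop and I drew the arm clear.

**Last checks:**
- **Lid:** it leans open by itself. Its edge in the scene picture matches where it should be at about 1.85 rad.
- **Other things:** image differences showed nothing beyond noise at the narrow case, three of the tins, the jar and the stirrer. The left tin and the kettle I compared only by eye; they look unmoved.
- **Arm:** it was at rest with no contact force.

**What went wrong or disagreed:**
- The first move calls were refused because rows need every key.
- The press reached about 15 N, so it went to the stop rather than just tripping at 3 to 5 N.
- The press seemed to meet the lid a few millimetres higher than the 108 mm I had triangulated.
- Joint 4 read -1.132 against its -1.13 limit when I first tilted at 34°. I backed off to 27°, which stayed within range for the rest.

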